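# Gauge the depth of a stepped blind bore

### The arm

A 6-joint arm with a two-finger parallel gripper is mounted at the origin on the work surface. World frame = base frame: x ahead of the robot, y to its left, z up, the work surface at z = 0. Lengths are in m, angles in rad, forces in N, time in s.
With the tool pointing down it reaches from about 0.35 to 0.775 m from the base axis. Payload 5.5 kg.
Tool frame: the origin (TCP) lies between the finger pads; the fingertips stand 11 mm ahead of it and the grasp point (between the pads) lies 8 mm behind it (tips_ahead is the distance from the TCP to the fingertips, in m); z points along the fingers, y is the line along which they close (so a half turn about z gives the same grasp; the last joint's range is limited). The gripper opens to 85 mm and grips with 20 to 120 N. Pads are 22 mm wide; open, the fingers measure 114 mm over their backs; the gripper's body (76 mm by 85 mm) begins 54 mm behind the grasp point. The pads swing forward as they close: fully open they stand 13 mm farther back than shut.
Start: joints at [1.201, 0.313, 0.046, 1.304, 0, 1.431], TCP at [0.131, 0.56, 0.242] pointing down, gripper open.
Joint ranges: [-2.76, 2.76], [-0.86, 1.69], [-1.03, 1.26], [-2.2, 2.34], [-1.47, 1.5], [-3.14, 3.14]. Speed limits (rad/s): [2.57, 2.57, 3.14, 3.14, 3.14, 3.14].

### API

Orientations are given as a unit quaternion [w, x, y, z].
In Python, from workcell import * gives the robot as it stands. The module is installed in compiled form; this text tells all that it offers.
- The arm moves only by the tool jog_arm, never from a script. Its argument "moves" is a list of rows, each an object with "fingers": the closure, from 0 (fully open) to 1 (shut); "slide": the shift along the tool's x, y, z in mm, a list of three; "angular": the turn, a rotation vector about the tool's x, y, z in degrees, a list of three. A call has 1 to 10 rows; each row is the pose to reach, as a shift and turn from the pose commanded when the call began, along the tool's axes at that moment; what a row does not reach only later rows make up. A row lasts 1/12 s, in which the tool goes at most 41.7 mm and 7.16 degrees, less where a joint would pass 70% of its speed; a pose out of reach is approached as far as the arm can. A call with a gripper value outside its range is refused whole. The fingers move at their own pace and stop on an object; "squeeze" is the grip in N (left out, the last holds). Time passes only in rows, so rows that repeat a pose let the fingers close. It gives the time, the measured TCP pose, the force, the opening and the grip force at its end, in the units of the state.
- get_state(): the state, without advancing time (a new reading comes with each control period).
- read_camera(name): name is "scene" or "top" or "wrist"; returns a dict with "color" (384x512x3 uint8, red, green, blue), "fovy" (degrees; the focal length in pixels is half the picture's height over the tangent of half this angle, whatever the lens; pixels are square), "cx", "cy" (the principal point, pixels), "world_from_camera" (4x4, takes a point from camera to world coordinates); the wrist camera has in their place "tool_from_camera" (4x4, takes a point from camera to tool coordinates, whose origin is the TCP and whose axes are the flange's). Camera axes: x right, y down, z forward; pixel columns grow to the right and rows downward; lengths in m; the calibration is good to about 2 mm. A picture is of the moment at which its call begins: read the wrist's pose just before it. There is no depth.
- hand_in(): hands the job in; it is judged then, once.
Trained networks look in a picture, given as the dict that the camera call returned (one of the last four; its "shot" number tells which), for a name from the list of things; names that differ only in an ending like _2 or _b are one class to them, and where a whole thing is asked for, a point or a joint stands for the part that bears it (a point fixed in the world has none). Each returns a list of dicts, best first, with "p" (0 to 1); they miss things now and then, are a little off and sometimes report something else, mostly with a low value. They report only what shows in the picture. A call takes as long as a camera call. They do not tell look-alikes from the thing itself.
- look_for(target, picture): "point" ([column, row] in pixels, amid what is visible of it).
- tip_of(target, picture): "point" ([column, row] in pixels: a listed point, or the origin of a listed thing).
The state is a dict: "clock": time; "joint_pos": joint angles; "qvel": joint speeds; "tau": joint torques, N m; "tcp_pos": TCP position; "orientation": TCP orientation; "wrist_force": force on the tool from outside, world axes, zero at the start; "ft_torque": the same for the moment, N m; "finger_gap": finger opening in m; "grip_force": force on a finger pad.
Only numpy, scipy, OpenCV 4.12 (cv2) and the standard library are available. Lean on these libraries where they do the work, as an engineer would, in place of code of your own. Each camera call takes 0.05 s, during which the arm holds its last target. There are 200 camera calls.

### The job

Take the depth gauge by its handle, stand its foot over the round bore of the bored test block and push the gauge's rod gently down through the foot until it bottoms out on the floor of the narrow bore, not on the step. Keep it pressed against that stop for about two seconds, hard enough that the sprung handle gives a little, without ramming it. Then let go and leave the gauge standing upright there, foot flat on the block and rod still resting on the bottom, without disturbing the other things on the bench.

Things in the scene. Friction and masses are not known exactly. Their poses are not given: they have to be found in the camera images.
- gauge_handle (a point): Centre (half-way up) of the square aluminium handle, 30 x 30 mm, 64 mm tall, on top of the loose depth gauge (0.3 kg, 174 mm tall, standing on its foot). 142 mm above the foot's underside at the start. z up along the rod; x along the foot's long side; flat sides face x and y.
- gauge_tip (a point): Lower end of the gauge's steel rod, 12 mm in diameter. At the start it is 3 mm above the underside of the foot (hidden in it). It is 139 mm below the handle's centre while the spring is not pressed. z points up along the rod.
- gauge_sole (a point): Centre of the underside of the gauge's foot, a flat steel bar 96 mm (x) x 30 mm (y) x 12 mm thick around the rod. It is at the rod's lower end at the start.
- bore_mouth (a point): Centre of the round bore at the level of the top face of the bored block. First a round recess 40 mm in diameter, 12 mm deep, ending in a step; then, in its middle, a narrow blind bore 22 mm in diameter. Its floor lies 26 to 58 mm below the top face: the depth differs each time and is not told. z points up.
- pocket_mouth (a point): Centre of the square pocket (40 x 40 mm, 12 mm deep) at the top face of the other fixed steel block, also 120 x 100 x 70 mm. Not to be gauged.
- jar: Glass sample jar with a cap, 64 mm in diameter, 95 mm tall; origin at the centre of its underside. Bystander.
- weight: Steel cylinder, 50 mm in diameter, 50 mm tall; origin at the centre of its underside. Bystander.
- driver: Screwdriver lying on the bench; origin under its middle. Bystander.
- gauge_rod: The gauge's rod; origin 3 mm below its tip. The handle is sprung on the rod: firm up to about 4 N of push, then it sinks over the rod 1 mm per 0.6 N, to a hard end after 16 mm at about 14 N. It springs back when let go.
- gauge_foot: The gauge's foot; origin at the centre of its underside. It grips the rod by friction: with the foot standing on the block, the rod slides down through it, up to 66 mm, against about 3.5 N. With the foot's weight the hand feels some 5 N: this first resistance is not the bottom.
- bore_block: The bored test block, fixed, steel, 120 x 100 mm (its x, y), 70 mm tall; origin at the centre of its underside.
Mind the look-alikes: they are no part of the job. What is shaped like the bore_block but red is not meant. What is shaped like the part that bears gauge_handle but orange is not meant.

How it is judged:
On the way:
1. the rod is pressed on the floor of the narrow bore with more than 4 N for 1.5 s (horizontal distance between gauge_tip and bore_mouth below 0.008 m and z of gauge_tip in the frame of bore_mouth below -0.02 m and contact force between gauge_rod and bore_block above 4 N), for 1.5 s.
At the end, for the whole second after the job is handed in: The gauge stands at rest, upright within 0.06 rad, foot within 3 mm of the bored block's top face, rod tip within 8 mm of the bore's axis, over 20 mm below the face and resting on the floor with over 0.2 N (horizontal distance between gauge_tip and bore_mouth below 0.008 m and z of gauge_tip in the frame of bore_mouth below -0.02 m and contact force between gauge_rod and bore_block above 0.2 N and z of gauge_sole in the frame of bore_mouth between -0.003 and 0.003 m and angle between gauge_handle's own z axis and vertical below 0.06 rad and linear speed of gauge_rod below 0.02 m/s); the robot touches nothing.
It fails at once if the rod is jammed into the bore with more than 22 N (contact force between gauge_rod and bore_block above 22 N).
It fails at once if the gauge is tipped by more than 0.5 rad (angle between gauge_handle's own z axis and vertical above 0.5 rad).
It fails at once if the jar is moved by more than 20 mm (distance of jar from where it was at the start of the episode above 0.02 m).
It fails at once if the steel weight is moved by more than 20 mm (distance of weight from where it was at the start of the episode above 0.02 m).
It fails at once if the screwdriver is moved by more than 20 mm (distance of driver from where it was at the start of the episode above 0.02 m).
It also fails if it takes over 48 s, if anything falls off the work surface, if the arm or the gripper's body presses on something with over 40 N, if the wrist force passes 120 N, or if a joint passes its speed limit or range.

## Working session

There is one attempt and no reset: what is moved stays moved. The work goes in short steps, Python scripts to look and compute and a tool call to move; the robot and the scene stay as the last step left them, time stands still between calls to the robot, and variables do not carry over. Pictures are saved under pics/ and viewed, at most 10 in all, crops included, and the job is handed in when it is done.

Besides the shell and the picture viewer there is one more tool, called after ">>>" as name(argument=value, ...) on one line, values as JSON. jog_arm: Moves the arm, as the interface text tells. Its arguments: {"type":"object","properties":{"moves":{"type":"array","items":{"type":"object","properties":{"fingers":{"type":"number"},"slide":{"type":"array","items":{"type":"number"}},"angular":{"type":"array","items":{"type":"number"}}}}},"squeeze":{"type":"number"}},"required":["moves"]}

```bash
mkdir -p pics
cat > h.py <<'E'
from workcell import *
import numpy as np, cv2
from scipy.spatial.transform import Rotation as R
def pose():
    s=get_state(); T=np.eye(4); q=s["orientation"]
    T[:3,:3]=R.from_quat([q[1],q[2],q[3],q[0]]).as_matrix(); T[:3,3]=s["tcp_pos"]; return T
def cam(n):
    T=pose(); p=read_camera(n)
    p["W"]=np.array(p["world_from_camera"]) if n!="wrist" else T@np.array(p["tool_from_camera"]); return p
def ray(p,px):
    f=p["color"].shape[0]/2/np.tan(np.radians(p["fovy"])/2)
    d=p["W"][:3,:3]@np.array([(px[0]-p["cx"])/f,(px[1]-p["cy"])/f,1]); return p["W"][:3,3],d
def at_z(p,px,z):
    o,d=ray(p,px); return o+d*(z-o[2])/d[2]
def proj(p,X):
    f=p["color"].shape[0]/2/np.tan(np.radians(p["fovy"])/2)
    c=np.linalg.inv(p["W"])@np.append(X,1); return np.array([p["cx"]+f*c[0]/c[2],p["cy"]+f*c[1]/c[2]])
def tri(a,pa,b,pb):
    oa,da=ray(a,pa);ob,db=ray(b,pb);A=np.stack([da,-db],1)
    t=np.linalg.lstsq(A,ob-oa,rcond=None)[0];x=oa+da*t[0];y=ob+db*t[1];return (x+y)/2,np.linalg.norm(x-y)
def save(n,im,s=1): cv2.imwrite("pics/"+n,cv2.resize(im[...,::-1],None,fx=s,fy=s,interpolation=cv2.INTER_CUBIC))
E
python3 - <<'E'
from h import *
np.set_printoptions(precision=3,suppress=True)
a=cam("scene");b=cam("top")
save("a.png",np.vstack([a["color"],b["color"]]),0.78)
Z=dict(gauge_handle=.142,gauge_sole=0,bore_mouth=.07,pocket_mouth=.07,jar=0,weight=0,driver=0)
for n,z in Z.items():
    for c,nm in((a,"scene"),(b,"top")):
        for r in tip_of(n,c): print(n,nm,round(r["p"],2),np.round(r["point"]),at_z(c,r["point"],z))
print(get_state()); print(a["W"],b["W"],b["fovy"])
E
```

```text
gauge_handle scene 0.82 [298. 154.] [0.521 0.246 0.142]
gauge_handle scene 0.6 [340. 165.] [0.655 0.284 0.142]
gauge_handle top 0.63 [173. 179.] [0.521 0.249 0.142]
gauge_handle top 0.62 [162. 133.] [0.649 0.281 0.142]
gauge_sole scene 0.71 [296. 178.] [0.526 0.25  0.   ]
gauge_sole scene 0.48 [329. 187.] [0.645 0.283 0.   ]
gauge_sole top 0.83 [182. 182.] [0.535 0.246 0.   ]
gauge_sole top 0.61 [173. 147.] [0.644 0.272 0.   ]
bore_mouth scene 0.96 [ 98. 256.] [ 0.194 -0.371  0.07 ]
bore_mouth scene 0.69 [254. 228.] [ 0.531 -0.031  0.07 ]
bore_mouth scene 0.67 [294. 177.] [0.538 0.205 0.07 ]
bore_mouth top 0.78 [276. 176.] [ 0.535 -0.037  0.07 ]
bore_mouth top 0.42 [174. 179.] [0.534 0.257 0.07 ]
pocket_mouth scene 0.8 [205. 308.] [ 0.554 -0.314  0.07 ]
pocket_mouth top 0.64 [370. 169.] [ 0.55  -0.311  0.07 ]
jar top 0.64 [215. 108.] [0.767 0.142 0.   ]
weight scene 0.74 [285. 300.] [ 0.724 -0.151  0.   ]
weight top 0.59 [310. 119.] [ 0.726 -0.154  0.   ]
driver scene 0.54 [296. 178.] [0.527 0.249 0.   ]
driver scene 0.48 [333. 151.] [0.585 0.435 0.   ]
driver scene 0.42 [297. 178.] [0.531 0.249 0.   ]
driver top 0.65 [120. 169.] [0.581 0.433 0.   ]
{'clock': 0.8, 'joint_pos': array([ 1.201,  0.313,  0.046,  1.304, -0.   ,  1.431]), 'qvel': array([ 0.   , -0.   , -0.001,  0.   ,  0.   , -0.001]), 'tau': array([ -0.001, -48.039,  29.88 ,  -0.   ,  -0.   ,  -0.   ]), 'tcp_pos': array([0.131, 0.56 , 0.242]), 'orientation': array([0.   , 0.115, 0.993, 0.   ]), 'wrist_force': array([-0.167, -0.3  , -0.053]), 'ft_torque': array([-0.03 ,  0.023,  0.024]), 'grip_force': 0.0, 'finger_gap': 0.08554676376621731}
[[ 0.833  0.482 -0.272  0.797]
 [ 0.554 -0.714  0.429 -0.449]
 [ 0.013 -0.508 -0.861  1.111]
 [ 0.     0.     0.     1.   ]] [[-0.026 -0.99   0.137  0.304]
 [-1.     0.024 -0.013  0.055]
 [ 0.009 -0.138 -0.99   1.355]
 [ 0.     0.     0.     1.   ]] 46.09597251308867
```

View pics/a.png

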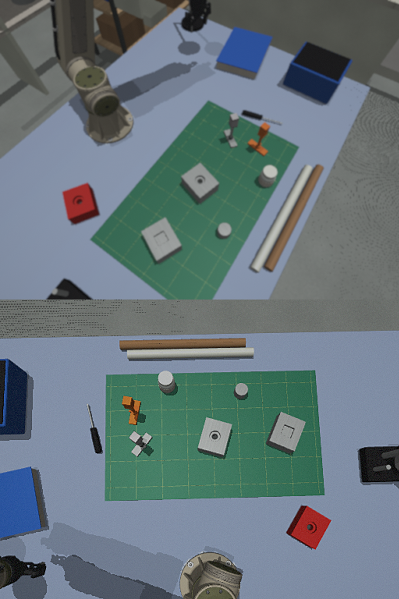

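The picture shows two gauges: grey at about (298,154) in scene and (173,179) in top, and orange at (340,165) in scene. There are three blocks: grey bored at scene (254,228), grey pocket at (205,308) and red bored at (98,256). The grey gauge and grey bored block fit the description, since the orange and red ones are the look-alikes. I'll confirm this in one crop.

Run:
```python
from h import *
a=cam("scene");b=cam("top")
A=a["color"][130:260,220:380];B=b["color"][120:230,140:300]
save("b.png",np.vstack([A,B[:, :160]]),2.4*1.0)
```

```text
(no output)
```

View pics/b.png

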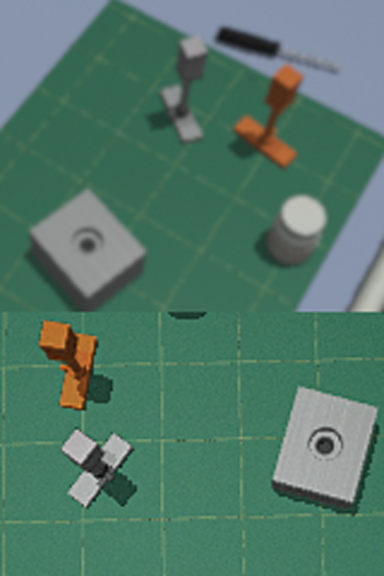

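The crop confirms them. The grey gauge's foot runs about -37° in world, and the grey block has the round stepped bore. Moving above the gauge now.

>>> jog_arm(moves=[{"slide": [-455, -213, -20], "angular": [0, 0, 24], "fingers": 0}, {"slide": [-455, -213, -20], "angular": [0, 0, 24], "fingers": 0}, {"slide": [-455, -213, -20], "angular": [0, 0, 24], "fingers": 0}, {"slide": [-455, -213, -20], "angular": [0, 0, 24], "fingers": 0}, {"slide": [-455, -213, -20], "angular": [0, 0, 24], "fingers": 0}, {"slide": [-455, -213, -20], "angular": [0, 0, 24], "fingers": 0}, {"slide": [-455, -213, -20], "angular": [0, 0, 24], "fingers": 0}, {"slide": [-455, -213, -20], "angular": [0, 0, 24], "fingers": 0}, {"slide": [-455, -213, -20], "angular": [0, 0, 24], "fingers": 0}, {"slide": [-455, -213, -20], "angular": [0, 0, 24], "fingers": 0}], squeeze=40)

```text
clock: 1.73
tcp_pos: [0.4593, 0.3006, 0.2592]
orientation: [0.0, 0.319, 0.948, 0.0]
wrist_force: [-0.5, 1.0, 0.2]
finger_gap: 0.085
grip_force: 0.0
```

Run:
```python
from h import *
np.set_printoptions(precision=3,suppress=True)
p=cam("wrist");save("c.png",p["color"])
T=pose();print(T,p["tool_from_camera"],p["fovy"])
for n,z in dict(gauge_handle=.142,gauge_sole=0).items():
    for r in tip_of(n,p): print(n,r["p"],r["point"],at_z(p,r["point"],z))
```

```text
[[-0.793  0.609  0.005  0.466]
 [ 0.609  0.793 -0.002  0.296]
 [-0.006  0.001 -1.     0.259]
 [ 0.     0.     0.     1.   ]] [[ 0.    -0.961 -0.277  0.071]
 [ 1.     0.     0.    -0.001]
 [-0.    -0.277  0.961 -0.133]
 [ 0.     0.     0.     1.   ]] 63.240111538828685
gauge_handle 0.74 [357.0, 349.7] [0.651 0.274 0.142]
gauge_handle 0.62 [254.8, 272.1] [0.521 0.246 0.142]
gauge_handle 0.37 [256.8, 213.3] [0.477 0.282 0.142]
gauge_sole 0.74 [260.2, 217.8] [0.528 0.248 0.   ]
gauge_sole 0.72 [327.3, 274.2] [0.654 0.272 0.   ]
gauge_sole 0.67 [255.3, 216.1] [0.522 0.244 0.   ]
```

View pics/c.png

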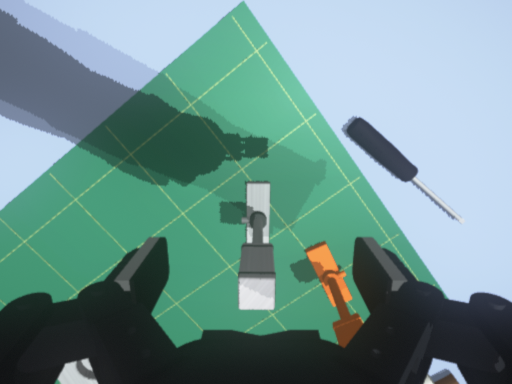

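The wrist view shows the grey gauge with its handle top at (256,292) and foot base at (258,217). It is aligned with the tool axes. The orange one is to the right at (345,330), clear of the fingers.

>>> jog_arm(moves=[{"slide": [-35, -3, 0], "fingers": 0}, {"slide": [-35, -3, 0], "fingers": 0}, {"slide": [-35, -3, 0], "fingers": 0}])

```text
schema error: expected keys fingers, slide, angular
```

Run:
```python
from h import *
np.set_printoptions(precision=4,suppress=True)
p=cam("wrist");save("d.png",p["color"][150:])
T=pose();print(T)
for n,z in dict(gauge_handle=.142,gauge_sole=0).items():
    for r in tip_of(n,p):
        X=at_z(p,r["point"],z); print(n,r["p"],r["point"],X,"tool mm",1000*(np.linalg.inv(T)@np.append(X,1))[:3])
# bright handle top
g=cv2.cvtColor(p["color"],cv2.COLOR_RGB2GRAY); s=p["color"].max(2).astype(int)-p["color"].min(2)
m=((g>170)&(s<25)).astype(np.uint8); n,l,st,c=cv2.connectedComponentsWithStats(m)
for i in range(1,n):
    if st[i,4]>150:
        X=at_z(p,c[i],.174); print(st[i],c[i],X,1000*(np.linalg.inv(T)@np.append(X,1))[:3],cv2.minAreaRect(np.argwhere(l==i)[:,::-1].astype(np.float32))[2])
```

```text
[[-0.795   0.6066 -0.0006  0.4588]
 [ 0.6066  0.795   0.0002  0.3011]
 [ 0.0006 -0.0002 -1.      0.2587]
 [ 0.      0.      0.      1.    ]]
gauge_handle 0.63 [255.6, 270.2] [0.5208 0.2473 0.142 ] tool mm [-82.0333  -5.0713 116.6148]
gauge_handle 0.63 [360.2, 351.6] [0.6547 0.2737 0.142 ] tool mm [-172.4493   97.0541  116.542 ]
gauge_sole 0.84 [331.2, 273.5] [0.6571 0.2752 0.    ] tool mm [-173.5333   99.7537  258.5408]
gauge_sole 0.64 [255.9, 213.5] [0.52   0.2459 0.    ] tool mm [-82.3079  -6.6394 258.6151]
[414 175  52  47 245] [439.2204 198.3551] [0.5407 0.4027 0.174 ] [ -3.541  130.4972  84.6278] 41.53177261352539
[247 183  23  59 728] [260.1456 201.6992] [0.4629 0.2969 0.174 ] [-5.8338 -0.8056 84.656 ] 90.0
[ 239  278   36   31 1109] [256.5473 293.0325] [0.5227 0.2475 0.174 ] [-83.3824  -3.8744  84.6138] 90.0
[ 59 362  39  22 443] [ 73.2957 375.5869] [0.491  0.0686 0.174 ] [-166.7283 -165.2806   84.604 ] 0.0
```

View pics/d.png

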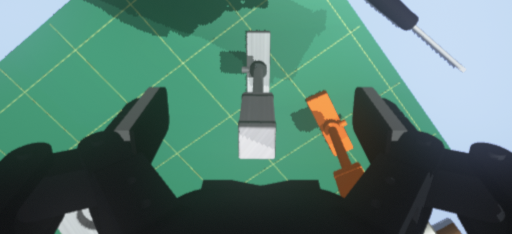

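The view is unchanged because the move was refused. The measurements agree that the handle is at tool offset (-83,-5). Going in.

>>> jog_arm(moves=[{"slide": [-40, -3, 0], "angular": [0, 0, 0], "fingers": 0}, {"slide": [-83, -5, 0], "angular": [0, 0, 0], "fingers": 0}, {"slide": [-83, -5, 0], "angular": [0, 0, 0], "fingers": 0}, {"slide": [-83, -5, 0], "angular": [0, 0, 0], "fingers": 0}, {"slide": [-83, -5, 30], "angular": [0, 0, 0], "fingers": 0}, {"slide": [-83, -5, 60], "angular": [0, 0, 0], "fingers": 0}, {"slide": [-83, -5, 90], "angular": [0, 0, 0], "fingers": 0}, {"slide": [-83, -5, 110], "angular": [0, 0, 0], "fingers": 0}, {"slide": [-83, -5, 120], "angular": [0, 0, 0], "fingers": 0}, {"slide": [-83, -5, 120], "angular": [0, 0, 0], "fingers": 0}])

```text
clock: 2.87
tcp_pos: [0.518, 0.249, 0.1366]
orientation: [-0.002, 0.317, 0.948, -0.001]
wrist_force: [-0.6, -0.5, 1.7]
finger_gap: 0.0857
grip_force: 0.0
```

>>> jog_arm(moves=[{"slide": [0, 0, 0], "angular": [0, 0, 0], "fingers": 0.4}, {"slide": [0, 0, 0], "angular": [0, 0, 0], "fingers": 0.5}, {"slide": [0, 0, 0], "angular": [0, 0, 0], "fingers": 0.6}, {"slide": [0, 0, 0], "angular": [0, 0, 0], "fingers": 0.7}, {"slide": [0, 0, 0], "angular": [0, 0, 0], "fingers": 0.8}, {"slide": [0, 0, 0], "angular": [0, 0, 0], "fingers": 0.9}, {"slide": [0, 0, 0], "angular": [0, 0, 0], "fingers": 1}, {"slide": [0, 0, 0], "angular": [0, 0, 0], "fingers": 1}], squeeze=40)

```text
clock: 3.53
tcp_pos: [0.5218, 0.2483, 0.1395]
orientation: [0.001, 0.319, 0.948, 0.001]
wrist_force: [1.3, 0.4, 1.8]
finger_gap: 0.0296
grip_force: 45.5
```

Gripped with a 29.6 mm gap. Lifting, then going just past the bore so the wrist camera can see it.

>>> jog_arm(moves=[{"slide": [0, 0, -20], "angular": [0, 0, 0], "fingers": 1}, {"slide": [0, 0, -50], "angular": [0, 0, 0], "fingers": 1}, {"slide": [0, 0, -80], "angular": [0, 0, 0], "fingers": 1}, {"slide": [0, 0, -110], "angular": [0, 0, 0], "fingers": 1}, {"slide": [0, 0, -125], "angular": [0, 0, 0], "fingers": 1}, {"slide": [0, 0, -125], "angular": [0, 0, 0], "fingers": 1}])

```text
clock: 4.03
tcp_pos: [0.5224, 0.2483, 0.2673]
orientation: [0.002, 0.319, 0.948, 0.001]
wrist_force: [0.2, 0.7, -3.3]
finger_gap: 0.0297
grip_force: 45.2
```

>>> jog_arm(moves=[{"slide": [-20, -16, 0], "angular": [0, 0, 0], "fingers": 1}, {"slide": [-46, -37, 0], "angular": [0, 0, 0], "fingers": 1}, {"slide": [-75, -60, 0], "angular": [0, 0, 0], "fingers": 1}, {"slide": [-105, -85, 0], "angular": [0, 0, 0], "fingers": 1}, {"slide": [-135, -109, 0], "angular": [0, 0, 0], "fingers": 1}, {"slide": [-165, -133, 0], "angular": [0, 0, 0], "fingers": 1}, {"slide": [-195, -157, 0], "angular": [0, 0, 0], "fingers": 1}, {"slide": [-225, -181, 0], "angular": [0, 0, 0], "fingers": 1}, {"slide": [-250, -205, 0], "angular": [0, 0, 0], "fingers": 1}, {"slide": [-265, -218, 0], "angular": [0, 0, 0], "fingers": 1}])

```text
clock: 4.87
tcp_pos: [0.5998, -0.0896, 0.2608]
orientation: [-0.002, 0.32, 0.947, -0.001]
wrist_force: [-1.3, 0.0, -2.4]
finger_gap: 0.0291
grip_force: 45.1
```

>>> jog_arm(moves=[{"slide": [0, 0, 0], "angular": [0, 0, 0], "fingers": 1}, {"slide": [0, 0, 0], "angular": [0, 0, 0], "fingers": 1}, {"slide": [0, 0, 0], "angular": [0, 0, 0], "fingers": 1}, {"slide": [0, 0, 0], "angular": [0, 0, 0], "fingers": 1}])

```text
clock: 5.2
tcp_pos: [0.5998, -0.0846, 0.2628]
orientation: [-0.001, 0.318, 0.948, 0.0]
wrist_force: [0.1, 0.9, -3.4]
finger_gap: 0.0295
grip_force: 45.2
```

Run:
```python
from h import *
np.set_printoptions(precision=4,suppress=True)
p=cam("wrist");T=pose();save("e.png",p["color"])
print(T,get_state()["wrist_force"])
for n,z in dict(bore_mouth=.07,gauge_sole=T[2,3]-.1395,gauge_tip=T[2,3]-.1365).items():
    for r in tip_of(n,p):
        X=at_z(p,r["point"],z); print(n,r["p"],r["point"],X,"tool mm",1000*(np.linalg.inv(T)@np.append(X,1))[:3])
```

```text
[[-0.7978  0.6029 -0.0014  0.6   ]
 [ 0.6029  0.7978  0.0006 -0.0845]
 [ 0.0015 -0.0003 -1.      0.2632]
 [ 0.      0.      0.      1.    ]] [-0.6084 -0.4716 -3.5659]
bore_mouth 0.63 [266.2, 86.6] [ 0.5387 -0.0323  0.07  ] tool mm [ 80.1215   4.7777 193.2987]
gauge_sole 0.61 [259.0, 179.0] [ 0.5991 -0.0867  0.1237] tool mm [ -0.7519  -2.2666 139.4998]
gauge_tip 0.72 [261.8, 182.4] [ 0.6025 -0.0861  0.1267] tool mm [ -3.1025   0.2438 136.4955]
```

View pics/e.png

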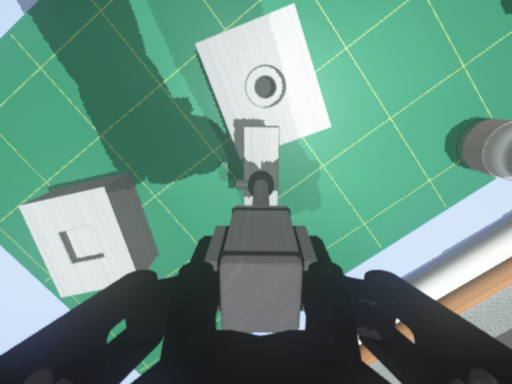

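The wrist picture shows the recess centred at about (265,87), the gauge foot from x 244 to 280 with its far end at row 126, and the rod base near (262,182). I'll measure the bore against the foot in this same picture, and cross-check with the scene and top cameras.

Run:
```python
from h import *
np.set_printoptions(precision=4,suppress=True)
p=cam("wrist");T=pose();Ti=np.linalg.inv(T)
tl=lambda px,z:(1000*(Ti@np.append(at_z(p,px,z),1))[:3])[:2]
save("f.png",p["color"][50:200,190:330],4)
g=cv2.cvtColor(p["color"],cv2.COLOR_RGB2GRAY)
print(g[108:134,262],g[150,236:290])
zs=T[2,3]-.1395
for px in ((262,126),(244,150),(280,150)): print(px,tl(px,zs+.012))
for px in ((265.5,87),(266.2,86.6)): print(px,tl(px,.07),at_z(p,px,.07))
for n in("scene","top"):
    q=cam(n)
    for r in tip_of("bore_mouth",q): print(n,r["p"],r["point"],at_z(q,r["point"],.07))
    for r in tip_of("gauge_handle",q): print(n,r["p"],r["point"],at_z(q,r["point"],T[2,3]+.0025))
    qg=q["color"]; save(n+"_f.png",qg)
    c=proj(q,[.535,-.034,.07]).astype(int); print(c)
```

```text
[233 236 237 237 238 238 237 237 236 235 227 190 157 156 137 133 134 129
 143 188 220 229 230 230 230 230] [102 118 121 121 121 121 121 138 193 225 226 225 225 222 219 221 222 224
 226 226 226 225 225 226 227 227 226 225 226 228 229 228 228 228 231 234
 234 232 231 233 232 226 191 147 150 151 152 153 153 153 153 153 153 153]
(262, 126) [47.3394  0.6529]
(244, 150) [ 27.4722 -14.415 ]
(280, 150) [27.486 15.801]
(265.5, 87) [79.7251  4.4341] [ 0.5396 -0.0333  0.07  ]
(266.2, 86.6) [80.1059  5.1305] [ 0.5397 -0.0325  0.07  ]
scene 0.73 [255.1, 229.0] [ 0.5353 -0.0322  0.07  ]
scene 0.73 [101.8, 254.9] [ 0.2005 -0.361   0.07  ]
scene 0.84 [340.0, 167.2] [0.6773 0.1835 0.2665]
scene 0.69 [267.3, 227.2] [ 0.6078 -0.0892  0.2665]
[254 229]
top 0.92 [397.9, 291.0] [ 0.2001 -0.3663  0.07  ]
top 0.89 [275.3, 173.5] [ 0.5426 -0.034   0.07  ]
top 0.96 [165.0, 133.6] [0.613  0.2496 0.2665]
[275 176]
```

View pics/f.png

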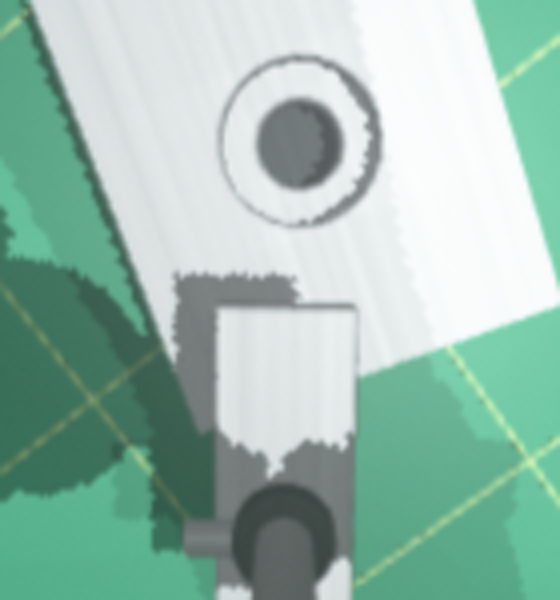

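The crop puts the recess centre at (265,85.3), with the foot centre at tool (-0.9,0.5). The correction is x +82 and y +3.5. I'll move over and lower to just above the block.

>>> jog_arm(moves=[{"slide": [20, 1, 0], "angular": [0, 0, 0], "fingers": 1}, {"slide": [45, 2, 0], "angular": [0, 0, 0], "fingers": 1}, {"slide": [70, 3, 0], "angular": [0, 0, 0], "fingers": 1}, {"slide": [82, 3.5, 0], "angular": [0, 0, 0], "fingers": 1}, {"slide": [82, 3.5, 0], "angular": [0, 0, 0], "fingers": 1}, {"slide": [82, 3.5, 15], "angular": [0, 0, 0], "fingers": 1}, {"slide": [82, 3.5, 30], "angular": [0, 0, 0], "fingers": 1}, {"slide": [82, 3.5, 42], "angular": [0, 0, 0], "fingers": 1}, {"slide": [82, 3.5, 45], "angular": [0, 0, 0], "fingers": 1}, {"slide": [82, 3.5, 45], "angular": [0, 0, 0], "fingers": 1}])

```text
clock: 6.58
tcp_pos: [0.537, -0.0337, 0.2179]
orientation: [-0.001, 0.319, 0.948, -0.0]
wrist_force: [0.1, 0.4, -2.8]
finger_gap: 0.0291
grip_force: 44.3
```

>>> jog_arm(moves=[{"slide": [0, 0, 0], "angular": [0, 0, 0], "fingers": 1}, {"slide": [0, 0, 0], "angular": [0, 0, 0], "fingers": 1}, {"slide": [0, 0, 0], "angular": [0, 0, 0], "fingers": 1}])

```text
clock: 6.83
tcp_pos: [0.538, -0.0337, 0.2198]
orientation: [0.001, 0.319, 0.948, 0.0]
wrist_force: [-0.1, -0.0, -4.3]
finger_gap: 0.0295
grip_force: 44.3
```

Run:
```python
from h import *
np.set_printoptions(precision=4,suppress=True)
p=cam("wrist");T=pose();s=cam("scene")
print(T,get_state()["wrist_force"])
A=cv2.resize(p["color"][110:250,180:340],None,fx=3.5,fy=3.5,interpolation=cv2.INTER_CUBIC)
B=cv2.resize(s["color"][165:265,200:314],None,fx=2.0,fy=2.0,interpolation=cv2.INTER_CUBIC)
im=np.zeros((490,790,3),np.uint8);im[:490,:560]=A;im[:200,560:560+228]=B;save("g.png",im)
```

```text
[[-0.7968  0.6042  0.0016  0.5379]
 [ 0.6042  0.7968 -0.0002 -0.0337]
 [-0.0014  0.0008 -1.      0.2197]
 [ 0.      0.      0.      1.    ]] [-0.693  -0.1014 -2.4948]
```

View pics/g.png

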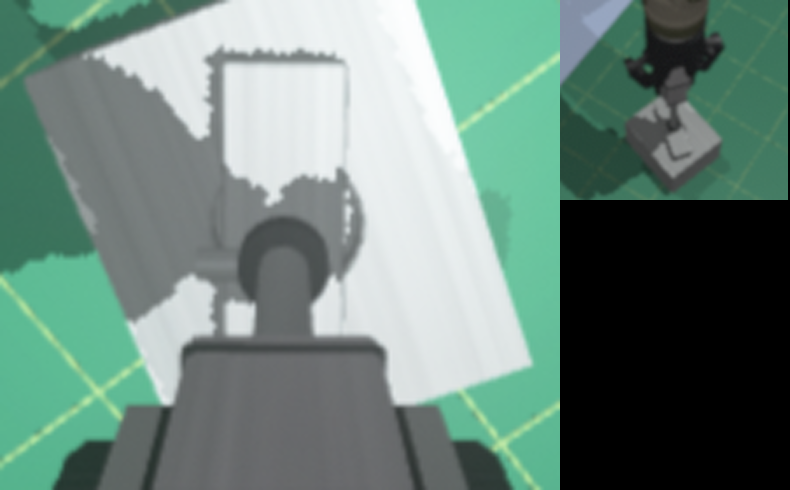

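The gauge hovers over the bore. The recess arcs show on both sides of the foot, at crop x≈215 and 363 with centre row ≈222. That makes its centre about (262.6,173.5) in the full image, which I'll convert.

Run:
```python
from h import *
np.set_printoptions(precision=2,suppress=True)
p=cam("wrist");T=pose();Ti=np.linalg.inv(T)
tl=lambda px,z:(1000*(Ti@np.append(at_z(p,px,z),1))[:2])
f=lambda x,y:(x/3.5+180-.35,y/3.5+110-.35)
print("recess",tl(f(215,222),.07),tl(f(363,222),.07),tl(f(345,168),.07),tl(f(343,278),.07))
z=T[2,3]-.1395+.012
print("foot",tl(f(283,62),z),tl(f(222,120),z),tl(f(345,120),z))
```

```text
recess [  1.81 -18.63] [ 1.81 20.7 ] [16.37 15.68] [-13.72  15.63]
foot [45.86 -0.6 ] [ 32.19 -15.15] [32.2 14.2]
```

>>> jog_arm(moves=[{"slide": [2, 1.2, 0], "angular": [0, 0, 0], "fingers": 1}, {"slide": [2, 1.2, 4], "angular": [0, 0, 0], "fingers": 1}, {"slide": [2, 1.2, 7], "angular": [0, 0, 0], "fingers": 1}, {"slide": [2, 1.2, 9], "angular": [0, 0, 0], "fingers": 1}, {"slide": [2, 1.2, 11], "angular": [0, 0, 0], "fingers": 1}, {"slide": [2, 1.2, 13], "angular": [0, 0, 0], "fingers": 1}, {"slide": [2, 1.2, 15], "angular": [0, 0, 0], "fingers": 1}, {"slide": [2, 1.2, 17], "angular": [0, 0, 0], "fingers": 1}, {"slide": [2, 1.2, 19], "angular": [0, 0, 0], "fingers": 1}, {"slide": [2, 1.2, 20], "angular": [0, 0, 0], "fingers": 1}])

```text
clock: 7.82
tcp_pos: [0.5365, -0.0313, 0.1987]
orientation: [0.0, 0.319, 0.948, 0.0]
wrist_force: [-0.9, -1.0, 2.5]
finger_gap: 0.0293
grip_force: 45.0
```

>>> jog_arm(moves=[{"slide": [0, 0, 2], "angular": [0, 0, 0], "fingers": 1}, {"slide": [0, 0, 4], "angular": [0, 0, 0], "fingers": 1}, {"slide": [0, 0, 6], "angular": [0, 0, 0], "fingers": 1}, {"slide": [0, 0, 8], "angular": [0, 0, 0], "fingers": 1}, {"slide": [0, 0, 10], "angular": [0, 0, 0], "fingers": 1}, {"slide": [0, 0, 12], "angular": [0, 0, 0], "fingers": 1}])

```text
clock: 8.32
tcp_pos: [0.5365, -0.0313, 0.1867]
orientation: [0.0, 0.319, 0.948, 0.0]
wrist_force: [0.3, -0.2, 2.4]
finger_gap: 0.0296
grip_force: 45.0
```

Run:
```python
from h import *
for i in range(4):
    read_camera("top"); s=get_state(); print(s["tcp_pos"].round(4),s["wrist_force"].round(2),s["ft_torque"].round(2))
```

```text
[ 0.5364 -0.0313  0.1863] [ 0.07 -0.23  0.77] [ 0.01  0.16 -0.  ]
[ 0.5363 -0.0312  0.1863] [ 0.58 -0.11 -1.72] [ 0.05  0.04 -0.03]
[ 0.5363 -0.0312  0.1863] [-0.38 -0.16 -2.43] [-0.02  0.06  0.  ]
[ 0.5363 -0.0312  0.1864] [-0.7   0.8  -2.61] [0.06 0.09 0.01]
```

Sliding resistance stays steady at about 5 N past the step depth, so the rod is in the narrow bore. Continuing down while watching the force.

>>> jog_arm(moves=[{"slide": [0, 0, 2], "angular": [0, 0, 0], "fingers": 1}, {"slide": [0, 0, 4], "angular": [0, 0, 0], "fingers": 1}, {"slide": [0, 0, 6], "angular": [0, 0, 0], "fingers": 1}, {"slide": [0, 0, 8], "angular": [0, 0, 0], "fingers": 1}])

```text
clock: 8.85
tcp_pos: [0.5365, -0.0313, 0.1788]
orientation: [0.0, 0.319, 0.948, 0.0]
wrist_force: [-0.9, -0.1, 1.7]
finger_gap: 0.0296
grip_force: 45.0
```

>>> jog_arm(moves=[{"slide": [0, 0, 1.5], "angular": [0, 0, 0], "fingers": 1}, {"slide": [0, 0, 3], "angular": [0, 0, 0], "fingers": 1}, {"slide": [0, 0, 4.5], "angular": [0, 0, 0], "fingers": 1}])

```text
clock: 9.1
tcp_pos: [0.5365, -0.0313, 0.1743]
orientation: [0.0, 0.319, 0.948, 0.0]
wrist_force: [-0.0, 0.2, 1.5]
finger_gap: 0.0296
grip_force: 45.0
```

>>> jog_arm(moves=[{"slide": [0, 0, 1.5], "angular": [0, 0, 0], "fingers": 1}, {"slide": [0, 0, 3], "angular": [0, 0, 0], "fingers": 1}, {"slide": [0, 0, 4.5], "angular": [0, 0, 0], "fingers": 1}, {"slide": [0, 0, 6], "angular": [0, 0, 0], "fingers": 1}])

```text
clock: 9.43
tcp_pos: [0.5365, -0.0313, 0.1687]
orientation: [0.0, 0.319, 0.948, 0.0]
wrist_force: [-1.5, 1.4, 6.5]
finger_gap: 0.0297
grip_force: 45.5
```

>>> jog_arm(moves=[{"slide": [0, 0, 0], "angular": [0, 0, 0], "fingers": 1}, {"slide": [0, 0, 0], "angular": [0, 0, 0], "fingers": 1}, {"slide": [0, 0, 0], "angular": [0, 0, 0], "fingers": 1}, {"slide": [0, 0, 0], "angular": [0, 0, 0], "fingers": 1}])

```text
clock: 9.77
tcp_pos: [0.5365, -0.0313, 0.1686]
orientation: [0.0, 0.319, 0.948, 0.0]
wrist_force: [-0.7, 0.0, 4.9]
finger_gap: 0.0295
grip_force: 45.5
```

Run:
```python
from h import *
for i in range(6):
    read_camera("top"); s=get_state(); print(s["tcp_pos"].round(4),s["wrist_force"].round(2))
```

```text
[ 0.5365 -0.0313  0.1686] [-1.89 -0.32  4.79]
[ 0.5365 -0.0313  0.1686] [-2.16  0.31  5.44]
[ 0.5365 -0.0313  0.1686] [-0.92  0.78  5.19]
[ 0.5365 -0.0313  0.1686] [-1.34 -0.53  5.22]
[ 0.5365 -0.0313  0.1686] [-2.13  0.71  4.43]
[ 0.5365 -0.0313  0.1686] [-1.4   0.32  4.87]
```

At rest the hand now carries a steady push of about 7.7 N, where before it relaxed to zero, so the rod is on the floor about 33 mm below the face. Pressing 3 mm more and holding for over 2 s.

>>> jog_arm(moves=[{"slide": [0, 0, 1], "angular": [0, 0, 0], "fingers": 1}, {"slide": [0, 0, 2], "angular": [0, 0, 0], "fingers": 1}, {"slide": [0, 0, 3], "angular": [0, 0, 0], "fingers": 1}, {"slide": [0, 0, 3], "angular": [0, 0, 0], "fingers": 1}, {"slide": [0, 0, 3], "angular": [0, 0, 0], "fingers": 1}, {"slide": [0, 0, 3], "angular": [0, 0, 0], "fingers": 1}, {"slide": [0, 0, 3], "angular": [0, 0, 0], "fingers": 1}, {"slide": [0, 0, 3], "angular": [0, 0, 0], "fingers": 1}, {"slide": [0, 0, 3], "angular": [0, 0, 0], "fingers": 1}, {"slide": [0, 0, 3], "angular": [0, 0, 0], "fingers": 1}])

```text
clock: 10.9
tcp_pos: [0.5366, -0.0313, 0.1659]
orientation: [0.0, 0.319, 0.948, 0.0]
wrist_force: [-2.6, 0.1, 6.7]
finger_gap: 0.0294
grip_force: 45.7
```

>>> jog_arm(moves=[{"slide": [0, 0, 0], "angular": [0, 0, 0], "fingers": 1}, {"slide": [0, 0, 0], "angular": [0, 0, 0], "fingers": 1}, {"slide": [0, 0, 0], "angular": [0, 0, 0], "fingers": 1}, {"slide": [0, 0, 0], "angular": [0, 0, 0], "fingers": 1}, {"slide": [0, 0, 0], "angular": [0, 0, 0], "fingers": 1}, {"slide": [0, 0, 0], "angular": [0, 0, 0], "fingers": 1}, {"slide": [0, 0, 0], "angular": [0, 0, 0], "fingers": 1}, {"slide": [0, 0, 0], "angular": [0, 0, 0], "fingers": 1}, {"slide": [0, 0, 0], "angular": [0, 0, 0], "fingers": 1}, {"slide": [0, 0, 0], "angular": [0, 0, 0], "fingers": 1}])

```text
clock: 11.73
tcp_pos: [0.5365, -0.0313, 0.1659]
orientation: [0.0, 0.319, 0.948, 0.0]
wrist_force: [-1.7, -0.2, 7.2]
finger_gap: 0.0294
grip_force: 45.7
```

>>> jog_arm(moves=[{"slide": [0, 0, 0], "angular": [0, 0, 0], "fingers": 1}, {"slide": [0, 0, 0], "angular": [0, 0, 0], "fingers": 1}, {"slide": [0, 0, 0], "angular": [0, 0, 0], "fingers": 1}, {"slide": [0, 0, 0], "angular": [0, 0, 0], "fingers": 1}, {"slide": [0, 0, 0], "angular": [0, 0, 0], "fingers": 1}, {"slide": [0, 0, 0], "angular": [0, 0, 0], "fingers": 1}, {"slide": [0, 0, 0], "angular": [0, 0, 0], "fingers": 1}, {"slide": [0, 0, 0], "angular": [0, 0, 0], "fingers": 1}, {"slide": [0, 0, 0], "angular": [0, 0, 0], "fingers": 1}, {"slide": [0, 0, 0], "angular": [0, 0, 0], "fingers": 1}])

```text
clock: 12.57
tcp_pos: [0.5365, -0.0313, 0.1659]
orientation: [0.0, 0.319, 0.948, 0.0]
wrist_force: [-1.4, -0.0, 5.9]
finger_gap: 0.0298
grip_force: 45.7
```

>>> jog_arm(moves=[{"slide": [0, 0, -2], "angular": [0, 0, 0], "fingers": 1}, {"slide": [0, 0, -4], "angular": [0, 0, 0], "fingers": 1}, {"slide": [0, 0, -6], "angular": [0, 0, 0], "fingers": 1}, {"slide": [0, 0, -6], "angular": [0, 0, 0], "fingers": 1}, {"slide": [0, 0, -6], "angular": [0, 0, 0], "fingers": 1}])

```text
clock: 12.98
tcp_pos: [0.5365, -0.0313, 0.1714]
orientation: [0.0, 0.319, 0.948, 0.0]
wrist_force: [0.1, 0.0, 4.0]
finger_gap: 0.0296
grip_force: 45.0
```

>>> jog_arm(moves=[{"slide": [0, 0, 0], "angular": [0, 0, 0], "fingers": 0.6}, {"slide": [0, 0, 0], "angular": [0, 0, 0], "fingers": 0.5}, {"slide": [0, 0, 0], "angular": [0, 0, 0], "fingers": 0.3}, {"slide": [0, 0, 0], "angular": [0, 0, 0], "fingers": 0}, {"slide": [0, 0, 0], "angular": [0, 0, 0], "fingers": 0}, {"slide": [0, 0, 0], "angular": [0, 0, 0], "fingers": 0}, {"slide": [0, 0, 0], "angular": [0, 0, 0], "fingers": 0}, {"slide": [0, 0, 0], "angular": [0, 0, 0], "fingers": 0}])

```text
clock: 13.65
tcp_pos: [0.5364, -0.0313, 0.1713]
orientation: [-0.0, 0.319, 0.948, 0.0]
wrist_force: [0.0, -0.2, 0.5]
finger_gap: 0.0856
grip_force: 0.0
```

>>> jog_arm(moves=[{"slide": [0, 0, -10], "angular": [0, 0, 0], "fingers": 0}, {"slide": [0, 0, -25], "angular": [0, 0, 0], "fingers": 0}, {"slide": [0, 0, -45], "angular": [0, 0, 0], "fingers": 0}, {"slide": [0, 0, -65], "angular": [0, 0, 0], "fingers": 0}, {"slide": [0, 0, -90], "angular": [0, 0, 0], "fingers": 0}, {"slide": [-30, 0, -110], "angular": [0, 0, 0], "fingers": 0}, {"slide": [-60, 0, -110], "angular": [0, 0, 0], "fingers": 0}, {"slide": [-90, 0, -110], "angular": [0, 0, 0], "fingers": 0}, {"slide": [-90, 0, -110], "angular": [0, 0, 0], "fingers": 0}, {"slide": [-90, 0, -110], "angular": [0, 0, 0], "fingers": 0}])

```text
clock: 14.48
tcp_pos: [0.6088, -0.0866, 0.2809]
orientation: [-0.0, 0.319, 0.948, 0.0]
wrist_force: [0.0, 0.5, 0.4]
finger_gap: 0.0854
grip_force: 0.0
```

Run:
```python
from h import *
p=cam("wrist");T=pose();s=cam("scene");print(get_state()["wrist_force"])
for n in ("gauge_handle","gauge_sole"):
  z=.07 if n[6]=='s' else .212-.036
  for c in (p,s):
    for r in tip_of(n,c): print(n,r["p"],r["point"],at_z(c,r["point"],z).round(4))
im=np.zeros((384,790,3),np.uint8);im[:,:512]=p["color"];im[:270,512:512+270]=cv2.resize(s["color"][155:265,210:320],(270,270));save("i.png",im)
```

```text
[0.66409182 0.17212071 0.52119694]
gauge_handle 0.81 [341.7, 164.1] [0.6635 0.2649 0.176 ]
gauge_handle 0.58 [254.3, 215.3] [ 0.536  -0.0397  0.176 ]
gauge_sole 0.65 [254.8, 228.3] [ 0.5332 -0.0307  0.07  ]
gauge_sole 0.59 [326.6, 186.6] [0.6481 0.2336 0.07  ]
```

View pics/i.png

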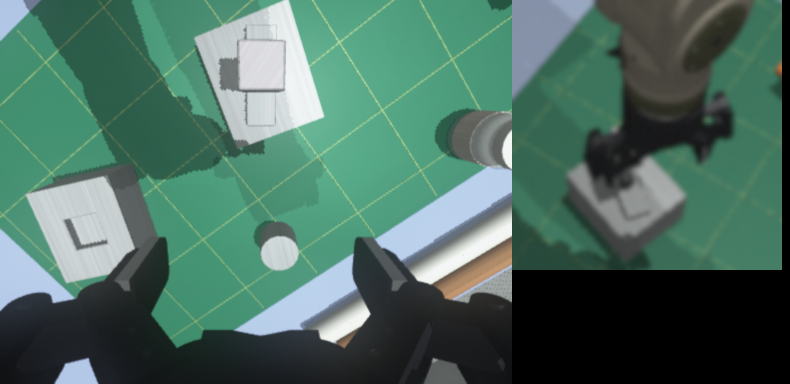

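The wrist view shows the gauge upright on the block, with its handle at (262,65) and the foot flat around it. The weight and pocket block are undisturbed and the hand is clear, so I'm handing in.

```bash
python3 -c "
from workcell import *
print(hand_in())"
```

```text
the job is handed in; nothing more can be done
None
```

The job is handed in, with no verdict returned: the grey gauge's rod was held on the floor of the narrow bore, about 33 mm down, at roughly 9 N for over 2 s. It was then left standing upright with its foot on the block, and I saw no bystander disturbed.

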